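# Level the bench scale in the fish cold room

## Robot

A 7-joint arm with a two-finger parallel gripper is mounted at the origin on the work surface. World frame = base frame: x ahead of the robot, y to its left, z up, the work surface at z = 0. Lengths are in m, angles in rad, forces in N, time in s.
With the tool pointing down it reaches from about 0.375 to 0.925 m from the base axis. Payload 3.1 kg.
Tool frame: the origin (TCP) lies between the finger pads; the fingertips stand 19 mm ahead of it and the grasp point (between the pads) is the TCP; z points along the fingers, y is the line along which they close (so a half turn about z gives the same grasp; the last joint's range is limited). The gripper opens to 85 mm and grips with 20 to 120 N. Pads are 22 mm wide; open, the fingers measure 114 mm over their backs; the gripper's body (76 mm by 85 mm) begins 54 mm behind the grasp point. The pads swing forward as they close: fully open they stand 13 mm farther back than shut.
Start: joints at [1.079, 0.383, 0.044, 1.598, -0.018, 1.161, -0.05], TCP at [0.249, -0.6, 0.25] pointing down, gripper open.
Joint ranges: [-2.61, 2.61], [-0.41, 2.15], [-1.48, 1.57], [0, 2.5], [-1.57, 4.71], [0.05, 1.97], [-2.85, 2.85]. Speed limits (rad/s): [2.79, 2.79, 3.14, 3.14, 3.14, 3.14, 3.14].

## Interface

Orientations are given as a unit quaternion [x, y, z, w].
In Python, from bench import move_ptp, movel, move_j, move_gripper, pause, inverse_kinematics, read_camera, camera_params, MotionError, sign_off, look_for, tip_of, read_time_s, read_qpos, read_joint_vel, read_effort, read_eef_pos, read_tcp_rot, read_ft_force, read_ft_torque, read_finger_gap, read_grasp_force gives the robot as it stands. Calls block until the motion is done:
- move_ptp(position, orientation): joint-space move of the TCP to a pose.
- movel(position, orientation=None, speed=0.15): straight line of the TCP; orientation=None keeps the orientation; speed is the mean speed in m/s.
- move_j(angles): joint-space move.
- move_gripper(opening, effort=None): finger opening in m; effort is the grip in N (None keeps the last); returns when the fingers have stopped.
- pause(seconds).
- inverse_kinematics(position, orientation): joint angles nearest the present ones, or None.
- read_camera(name): name is "side" or "top"; returns the picture (420x560x3 uint8, red, green, blue); there is no depth.
- camera_params(name): a dict with "K" (3x3 intrinsics, pixels), "camera_from_world" (4x4, takes a point from world to camera coordinates). Camera axes: x right, y down, z forward; pixel columns grow to the right and rows downward; lengths in m; the calibration is good to about 2 mm. A picture is of the moment at which its call begins. camera_params takes no time and is no camera call.
A pose or a line that the arm cannot do raises MotionError and nothing moves.
- sign_off(): hands the job in; it is judged then, once.
Trained networks look in the newest picture that a camera, given by its name, has taken for a name from the list of things; names that differ only in an ending like _2 or _b are one class to them, and where a whole thing is asked for, a point or a joint stands for the part that bears it (a point fixed in the world has none). Each returns a list of dicts, best first, with "confidence" (0 to 1); they miss things now and then, are a little off and sometimes report something else, mostly with a low value. They report only what shows in the picture. A call takes as long as a camera call.
- look_for(camera, name): "at" ([column, row] in pixels, amid what is visible of it).
- tip_of(camera, name): "at" ([column, row] in pixels: a listed point, or the origin of a listed thing).
Readings, each from a call of its own:
- read_time_s(): time.
- read_qpos(): joint angles.
- read_joint_vel(): joint speeds.
- read_effort(): joint torques, N m.
- read_eef_pos(): TCP position.
- read_tcp_rot(): TCP orientation.
- read_ft_force(): force on the tool from outside, world axes, zero at the start.
- read_ft_torque(): the same for the moment, N m.
- read_finger_gap(): finger opening in m.
- read_grasp_force(): force on a finger pad.
Only numpy, scipy, OpenCV 4.12 (cv2) and the standard library are available. Lean on these libraries where they do the work, as an engineer would, in place of code of your own. Each camera call takes 0.05 s, during which the arm holds its last target. There are 200 camera calls.

## Task

Level the bench scale: turn its two knobbed foot screws, one after the other, until the bubble in each of its two vials rests between its two black lines, then let go.

Things in the scene. Friction and masses are not known exactly. Their poses are not given: they have to be found in the camera images.
- far_knob_grip (a point): Black ribbed round knob, 44 mm across, 36 mm tall, on the foot screw at the far right corner, seen from the robot, of the scale (grey plate 250 x 310 mm with steel pan, turned up to 30 degrees). Point: the knob's centre, half-way up, 65 mm above the bench; z is its axis. Grip from any side; plate 30 mm below the point, nothing taller within 55 mm of the axis. Stiff (0.12 N m), stays where left, keeps its height.
- left_knob_grip (a point): Like knob on the foot screw at the near left corner (near right: fixed foot, steel dome, no knob). Same sizes, same point. Either knob: clockwise seen from above raises its corner and sends its bubble towards the knob, 20 mm per radian; anticlockwise sends it away; stops 1.6 rad either side of level. A spare foot with the same knob stands loose on the bench, no part of the scale.
- far_bubble (a joint): Pale bubble, 18 x 11 mm, in the green vial (white block 102 x 26 mm) on the scale's right-hand edge, which points at the far knob. Two black lines across the vial, 30 mm apart, mark its middle. Value: the bubble's distance from the middle in m, positive towards the far knob; starts anywhere within 28 mm either way (now and then already centred) and follows that knob alone.
- left_bubble (a joint): Pale bubble, 18 x 11 mm, in the green vial (white block 102 x 26 mm) on the scale's near edge, which points at the left knob. Two black lines across the vial, 30 mm apart, mark its middle. Value: the bubble's distance from the middle in m, positive towards the left knob; starts 12 to 28 mm off and follows that knob alone.

How it is judged:
At the end, for the whole second after the job is handed in: Both bubbles are at rest within 7 mm of the middle of their vials, that is between the black lines (value of joint far_bubble between -0.007 and 0.007 m and value of joint left_bubble between -0.007 and 0.007 m and velocity of joint far_bubble between -0.005 and 0.005 m/s and velocity of joint left_bubble between -0.005 and 0.005 m/s); the robot touches nothing.
It also fails if it takes over 45 s, if anything falls off the work surface, if the arm or the gripper's body presses on something with over 40 N, if the wrist force passes 120 N, or if a joint passes its speed limit or range.

## Working session

There is one attempt and no reset: what is moved stays moved. The work goes in short steps, each a Python script; the robot and the scene stay as the last script left them, time stands still between calls to the robot, and variables do not carry over. Pictures are saved under pics/ and viewed, at most 10 in all, crops included, and the job is handed in when it is done.

```bash
mkdir -p pics; python3 - <<'E'
from bench import *
import cv2
for c in ("top","side"):
    im=read_camera(c); cv2.imwrite(f"pics/{c}0.png",im[:,:,::-1])
    p=camera_params(c); print(c,p["K"],p["camera_from_world"])
    for n in ("far_knob_grip","left_knob_grip","far_bubble","left_bubble"):
        print(n,[(d["at"],round(d["confidence"],2)) for d in tip_of(c,n)],[(d["at"],round(d["confidence"],2)) for d in look_for(c,n)])
print(read_time_s(),read_tcp_rot())
E
```

```text
top [[510.90428081   0.         284.47712327]
 [  0.         510.90428081 206.01357973]
 [  0.           0.           1.        ]] [[ 0.0191102  -0.99980756  0.00443117  0.005136  ]
 [-0.99478367 -0.01945797 -0.10013407  0.58241746]
 [ 0.10020103 -0.00249447 -0.99496409  0.78392464]
 [ 0.          0.          0.          1.        ]]
far_knob_grip [([410.2, 188.1], 0.91)] []
left_knob_grip [([211.1, 278.3], 0.82)] [([214.3, 278.8], 0.87)]Traceback (most recent call last):
  File "<stdin>", line 7, in <module>
ValueError: it knows: far_knob_grip, left_knob_grip
```

View pics/top0.png

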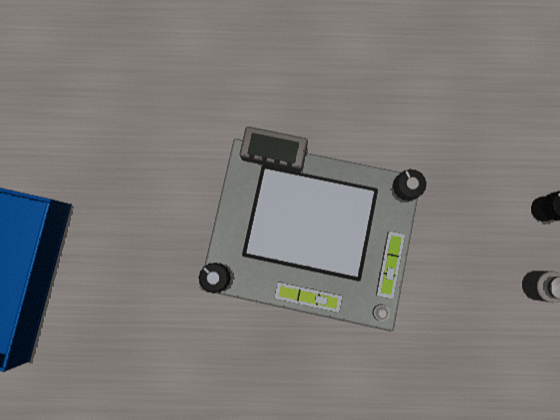

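The top view shows the scale's knobs at about (409,186) and (214,278). Both bubbles lie away from their knobs, far at about (391,273) and left at about (321,300). I'll enlarge the vials and compute the knob positions.

```bash
cat > h.py <<'E'
from bench import *
import cv2, numpy as np
def ray(c,px,z):
    p=camera_params(c);K=np.array(p["K"]);T=np.array(p["camera_from_world"]);R=T[:3,:3];o=-R.T@T[:3,3]
    d=R.T@np.linalg.solve(K,[px[0],px[1],1]);return o+d*(z-o[2])/d[2]
def vials(im):
    """green vial rects -> bubble profile along the axis"""
    hsv=cv2.cvtColor(im,cv2.COLOR_RGB2HSV)
    g=cv2.inRange(hsv,(28,110,80),(48,255,255))
    g=cv2.morphologyEx(g,cv2.MORPH_CLOSE,np.ones((13,13)))
    cs,_=cv2.findContours(g,cv2.RETR_EXTERNAL,cv2.CHAIN_APPROX_NONE)
    return [(cv2.contourArea(c),cv2.minAreaRect(c)) for c in cs if cv2.contourArea(c)>200]
E
python3 - <<'E'
from h import *
im=read_camera("top")
for a,r in vials(im): print(a,r)
for n in ("far_knob_grip","left_knob_grip"):
    t=tip_of("top",n); print(n,[(d["at"],round(d["confidence"],2),ray("top",d["at"],.065).round(4)) for d in t])
s=read_camera("side");cv2.imwrite("pics/side0.png",s[:,:,::-1])
for n in ("far_knob_grip","left_knob_grip"):
    print(n,[(d["at"],round(d["confidence"],2),ray("side",d["at"],.065).round(4)) for d in tip_of("side",n)])
c=cv2.resize(im[220:330,260:420],None,fx=5,fy=5,interpolation=cv2.INTER_CUBIC);cv2.imwrite("pics/crop0.png",c[:,:,::-1])
print(read_tcp_rot(),read_time_s())
E
```

```text
508.5 ((308.1683044433594, 297.2146301269531), (58.528465270996094, 10.266926765441895), 12.094757080078125)
527.0 ((391.10400390625, 264.829345703125), (10.337944030761719, 57.724082946777344), 10.784297943115234)
far_knob_grip [([408.1, 188.6], 0.95, array([ 0.609 , -0.1719,  0.065 ]))]
left_knob_grip [([212.0, 276.3], 0.66, array([0.4706, 0.1231, 0.065 ]))]
far_knob_grip [([337.2, 281.5], 0.67, array([ 0.6178, -0.1743,  0.065 ]))]
left_knob_grip [([217.4, 191.7], 0.65, array([0.4681, 0.1234, 0.065 ]))]
[ 9.80674823e-01  1.95644809e-01  4.92833262e-06 -2.02641147e-05] 0.55
```

View pics/crop0.png

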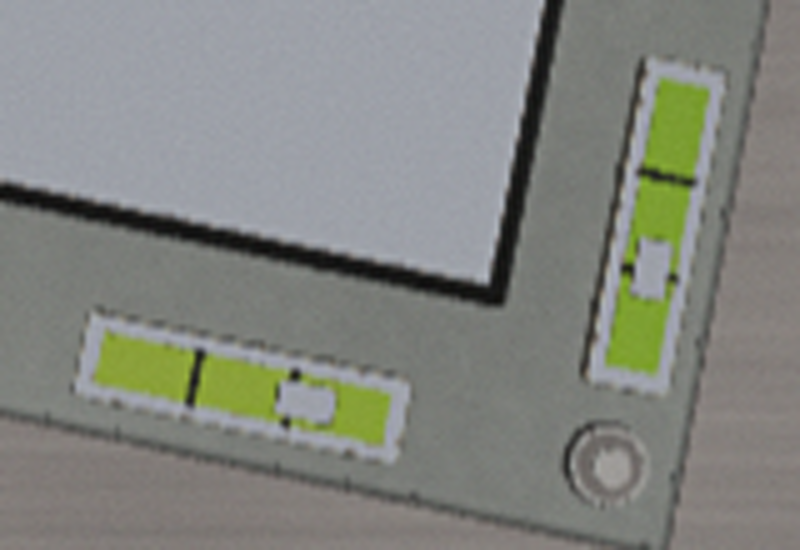

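View pics/side0.png

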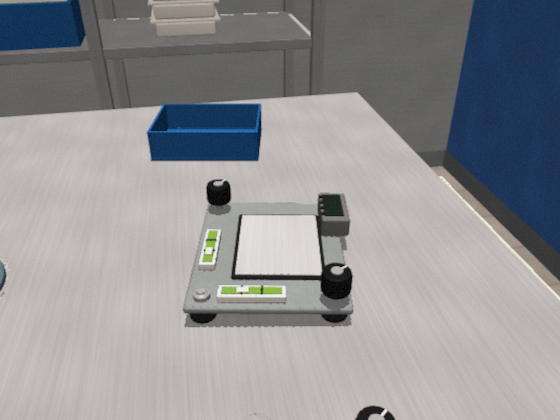

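The crop shows the left bubble at (306,401) against a line midpoint of (242,387), about −20 mm. The far bubble is at (653,268) against (660,224), about −14 mm. Both knobs need clockwise turns. The side view shows two knobs on the scale and the spare in the foreground at about (375,415). Next I'll refine the knob centres and plan the joints.

```bash
cat >> h.py <<'E'
def bubbles(im):
    """values (far,left) in m; far vial is the one further right in the image"""
    out={}
    for a,r in vials(im):
        b=cv2.boxPoints(r); e=[b[1]-b[0],b[2]-b[1]]; u=max(e,key=np.linalg.norm); u=u/np.linalg.norm(u)
        far=abs(u[1])>abs(u[0])
        if (u[1]>0) if far else (u[0]>0): u=-u          # towards the knob
        c=np.array(r[0]); v=np.array([-u[1],u[0]]); s=8.
        # strip: 60 px x 4 px around the vial axis, x along u
        M=np.array([[u[0]/s,v[0]/s,c[0]-30*u[0]-2*v[0]],[u[1]/s,v[1]/s,c[1]-30*u[1]-2*v[1]]])
        st=cv2.warpAffine(im,M,(480,32),flags=cv2.INTER_CUBIC|cv2.WARP_INVERSE_MAP)
        p=st[:,:,2].astype(float).mean(0); x=np.arange(480)/s-30   # blue: high on the bubble only
        w=np.clip(p-100,0,None)*(abs(x)<26.5)
        z=.045; m=np.linalg.norm(ray("top",c+10*u,z)-ray("top",c-10*u,z))/20
        out["far" if far else "left"]=(round((w*x).sum()/w.sum()*m,4) if w.sum()>0 else None, int((w>30).sum()/s*m*1000))
    return out
def down(yaw): return [np.cos(yaw/2),np.sin(yaw/2),0,0]
E
python3 - <<'E'
from h import *
im=read_camera("top"); print(bubbles(im))
g=im.max(2)
for n,(c,r) in dict(far=(409,186),left=(214,278)).items():
    m=np.zeros_like(g); cv2.circle(m,(c,r),22,255,-1)
    d=((g<60)&(m>0)).astype(np.uint8); k,l,s,_=cv2.connectedComponentsWithStats(d)
    i=1+s[1:,4].argmax(); pts=np.argwhere(l==i)[:,::-1].astype(np.float32)
    cc,rr=cv2.minEnclosingCircle(pts); print(n,cc,rr,s[i],ray("top",cc,.065).round(4))
for n,p in dict(far=(.613,-.173),left=(.4695,.123)).items():
    for y in (-1,0,.4,1,2): 
        q=inverse_kinematics([*p,.065],down(y)); print(n,y,None if q is None else np.round(q,2))
E
```

```text
{'left': (np.float64(-0.0203), 17), 'far': (np.float64(-0.0136), 16)}
far (408.8783874511719, 184.81080627441406) 17.019868850708008 [392 169  34  33 660] [ 0.6149 -0.1731  0.065 ]
left (214.81494140625, 277.8879089355469) 16.340904235839844 [199 263  32  30 609] [0.4683 0.1188 0.065 ]
far -1 [ 0.21  0.57  0.    1.75 -0.    0.82 -2.36]
far 0 [ 0.35  0.58 -0.18  1.74  0.13  0.83 -1.46]
far 0.4 [ 0.4   0.58 -0.25  1.74  0.18  0.84 -1.1 ]
far 1 [ 0.48  0.6  -0.35  1.74  0.26  0.85 -0.55]
far 2 [ 0.62  0.64 -0.53  1.73  0.4   0.89  0.35]
left -1 [-1.13  0.51  0.93  2.15 -0.61  0.76 -2.37]
left 0 [ 0.21  0.42 -0.63  2.09  0.36  0.74 -2.21]
left 0.4 [ 0.32  0.45 -0.75  2.09  0.45  0.76 -1.88]
left 1 [ 0.44  0.51 -0.9   2.08  0.57  0.81 -1.38]
left 2 [ 0.48  0.54 -0.95  2.08  0.6   0.82 -0.4 ]
```

```bash
cat >> h.py <<'E'
def turn(xy,yaw,cw,z=.066):
    move_ptp([*xy,.17],down(yaw)); move_gripper(.07)
    movel([*xy,z],speed=.15); move_gripper(0,60)
    print("gap",read_finger_gap(),"grip",read_grasp_force(),"F",np.round(read_ft_force(),1))
    q=np.array(read_qpos()); q[6]-=cw; move_j(q)
    print("tz",np.round(read_ft_torque(),2),"F",np.round(read_ft_force(),1))
    move_gripper(.07); movel([*xy,.17],speed=.2)
E
python3 - <<'E'
from h import *
turn((.614,-.173),1.2,.68)
im=read_camera("top"); print(bubbles(im),read_time_s()); cv2.imwrite("pics/top1.png",im[:,:,::-1])
E
```

```text
gap 0.042709404933552894 grip 60.8761203289032 F [ 1.  -0.5  4.4]
tz [ 0.07  0.24 -0.04] F [-1.5  0.1  2.4]
{'left': (np.float64(-0.02), 17), 'far': (np.float64(0.0002), 17)} 5.9333
```

View pics/top1.png

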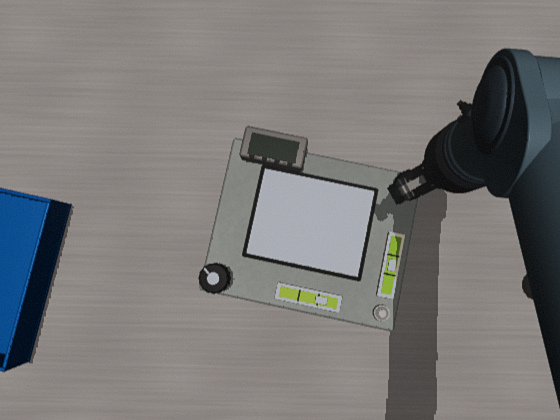

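The far bubble now sits between its lines at about (391,264), measured at 0.2 mm. The left bubble is still at (321,300). The arm is clear above the far knob, so the left knob is next.

```bash
python3 - <<'E'
from h import *
turn((.469,.121),2.0,1.0)
move_ptp([.45,.33,.25],down(1.5)); pause(.3)
im=read_camera("top"); print(bubbles(im),read_time_s()); cv2.imwrite("pics/top2.png",im[:,:,::-1])
E
```

```text
gap 0.042687439107006356 grip 60.4111111164093 F [-0.3 -0.6  2.8]
tz [-0.62 -0.18 -0.1 ] F [-0.9 -0.3  3.2]
{'left': (np.float64(0.0005), 17), 'far': (np.float64(0.0002), 17)} 11.825
```

View pics/top2.png

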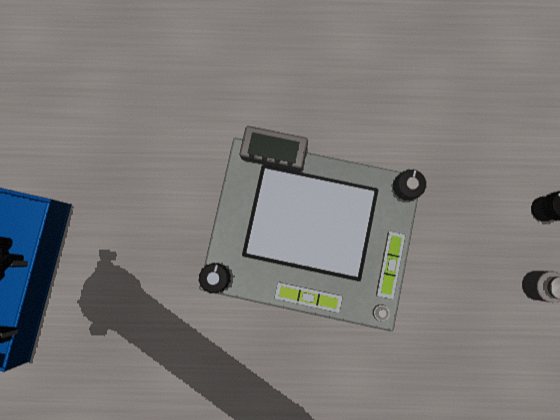

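Both bubbles are centred, far at (391,265) and left at (308,297). The gripper is over the blue bin at far left, so I'll check for contact before handing in.

```bash
python3 - <<'E'
from h import *
print(np.round(read_ft_force(),2),np.round(read_eef_pos(),3))
movel([.45,.33,.32]); pause(.3); print(np.round(read_ft_force(),2)); print(bubbles(read_camera("top")))
print(sign_off())
E
```

```text
[-0.65  0.31  0.22] [0.45  0.329 0.25 ]
[-0.4  -0.07 -0.06]
{'left': (np.float64(0.0005), 17), 'far': (np.float64(0.0003), 17)}
the job is handed in; nothing more can be done
None
```

The job is handed in: by my last camera measurement both bubbles rest within 1 mm of the middle (far 0.3 mm, left 0.5 mm), with the arm let go and clear at about 12 s, but `sign_off()` returned no verdict.

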